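Clamp a glued sensor housing in the ratchet bench clamp

ROBOT

A 6-joint arm with a two-finger parallel gripper is mounted at the origin on the work surface. World frame = base frame: x ahead of the robot, y to its left, z up, the work surface at z = 0. Lengths are in m, angles in rad, forces in N, time in s.
With the tool pointing down it reaches from about 0.35 to 0.775 m from the base axis. Payload 5.5 kg.
Tool frame: the origin (TCP) lies at the very end of the fingers, on their centre line; the grasp point (between the pads) lies 19 mm behind it; z points along the fingers, x is the direction in which the jaws open and shut, and the axes are right-handed (so a half turn about z gives the same grasp; the last joint's range is limited). The gripper opens to 85 mm and grips with 20 to 120 N. Pads are 22 mm wide; open, the fingers measure 114 mm over their backs; the gripper's body (76 mm by 85 mm) begins 54 mm behind the grasp point. The pads swing forward as they close: fully open they stand 13 mm farther back than shut.
Start: joints at [1.146, 0.313, 0.046, 1.304, 0, 1.431], TCP at [0.162, 0.552, 0.231] pointing down, gripper open.
Joint ranges: [-2.76, 2.76], [-0.86, 1.69], [-1.03, 1.26], [-2.2, 2.34], [-1.47, 1.5], [-3.14, 3.14]. Speed limits (rad/s): [2.57, 2.57, 3.14, 3.14, 3.14, 3.14].

INTERFACE

Orientations are given as a unit quaternion [w, x, y, z].
In Python, from workcell import env gives the robot as it stands.
- The arm moves only by the shell command python3 -m inch 'ROWS' [FORCE]. ROWS is JSON, a list of rows, each a list of 7 numbers: the turn, a rotation vector about the tool's x, y, z each as a share of 8 degrees, from -1 to 1, then the shift along the tool's x, y, z each as a share of 0.05 m, from -1 to 1, then the closure, from 0 (fully open) to 1 (shut). A call has 1 to 12 rows; each row shifts and turns the commanded pose from where the row before left it, along the tool's axes as they then stand; what a row does not reach is not made up. A row lasts 1/10 s, in which the tool goes at most 50 mm and 8.59 degrees, less where a joint would pass 70% of its speed; a pose out of reach is approached as far as the arm can. A call with a number of a shift or a turn outside -1 to 1 is refused whole. A call with a gripper value outside its range is refused whole. The fingers move at their own pace and stop on an object; FORCE is the grip in N (left out, the last holds). Time passes only in rows, so rows that do not move let the fingers close. It gives the time, the measured TCP pose, the force and the opening at its end, in the units of the state.
- env.get_state(): the state, without advancing time (a new reading comes with each control period).
- env.read_camera(name): name is "scene" or "top"; returns the picture (480x640x3 uint8, red, green, blue); there is no depth.
- env.calibration(name): a dict with "fx", "fy", "cx", "cy" (pixels), "rvec" (rotation vector, rad) and "tvec" (3), from world to camera coordinates, as OpenCV has them. Camera axes: x right, y down, z forward; pixel columns grow to the right and rows downward; lengths in m; the calibration is good to about 2 mm. A picture is of the moment at which its call begins. calibration takes no time and is no camera call.
- env.hand_in(): hands the job in, once; it reports no verdict.
The state is a dict: "clock": time; "joint_pos": joint angles; "qvel": joint speeds; "tau": joint torques, N m; "tcp_pos": TCP position; "orientation": TCP orientation; "wrist_force": force on the tool from outside, world axes, zero at the start; "ft_torque": the same for the moment, N m; "finger_gap": finger opening in m.
Only numpy, scipy, OpenCV 4.12 (cv2) and the standard library are available. Lean on these libraries where they do the work, as an engineer would, in place of code of your own. Each camera call takes 0.05 s, during which the arm holds its last target.

TASK

Turn the bench clamp's black knob until its white pointer stands at the red index mark, then pump the clamp's teal trigger towards its fixed handle, stroke by stroke, until the orange sprung pad of the jaw presses the glued sensor housing against the stop. Grip it firmly but do not crush it: the pad's spring should be squeezed about half of its 12 mm, never down to its end; move the jaw only with the trigger and leave the other things on the counter where they are. The clamp grips only while the trigger is held, so finish still holding the trigger squeezed and the housing gripped.

Things in the scene. Friction and masses are not known exactly. Their poses are not given: they have to be found in the camera images.
- clamp: Bolted bench clamp, base 120 x 460 x 12 mm. Origin on the counter; +y runs from the handle along jaw, housing, stop to knob; x across. In its frame (mm): base y -150..310; steel cheeks x -20..20, y -26..54, z to 102; jaw, pad, stop up to 56 wide, z 15..61; grey stop carrier x -35..35, y 238..294, z to 70; knob axis at y 266. Above the cheeks, y 50 to 230 is free.
- handle_top (a point): Top centre of the fixed upright black handle, 177 mm above the counter, at y -13 mm in the clamp's frame; handle 28 mm wide across, 18 mm thick along the clamp.
- trigger_grip (a point): Middle of the upright teal trigger lever, 67 mm above its pivot (clamp frame x 0, y 22, z 88 mm). The lever is 24 mm wide across, 12 mm thick along the clamp, from 16 to 91 mm above the pivot. Free, it leans 0.2 rad to +y (point 154 mm above the counter); squeezed, its top swings to -y, to the handle: this point travels 25 mm. Push its +y side or pinch it.
- trigger (a joint): Swing of the trigger, rad: 0 free (a spring returns it, 3 to 6 N at the grip point), 0.38 its end. Squeezing drives the rod forward by a pawl, 36 mm per rad (13 mm a stroke); the drive takes 3 N more at the grip point, plus 0.55 N per N of pad force. Let back to 0, the pawl clicks back over teeth 5 mm apart (up to 5 mm of a stroke is slack); the rod stays.
- rod (a joint): Travel of the toothed rod with jaw and pad towards the stop (+y), m, 0 to 0.075. A slight brake of about 6 N keeps it where it is, but cannot hold the clamping force: when the trigger is let go, the pad's spring pushes the rod back until it presses only about 6 N or less.
- pad (a joint): How far the pad is pushed in against its spring, m: 0 free, 0.0125 at its end. The spring presses 1.8 N per mm, so 6 mm is about 11 N; past its end the force climbs at once and crushes the housing.
- pad_face (a point): Centre of the orange pad's front face (50 wide, 44 high), facing the housing (+y).
- stop_face (a point): Centre of the face of the steel stop (56 wide, 46 high), facing the housing (-y). A cam under the knob pushes it towards the jaw, 2 to 5 mm from the start to the mark.
- knob (a joint): Angle of the black cam knob, rad, grows clockwise seen from above, 0 to 2.1; stays where it is left (friction 0.15 N m).
- knob_grip (a point): Grip point of the knob, on its axis, 108 mm above the counter. The grip bar is 44 mm long, 11 mm thick and stands from 84 to 116 mm above the counter, on a disc of 48 mm diameter whose top is at 84 mm. Its own x axis lies along the bar and points to the pointer's end.
- knob_pointer (a point): Tip of the white pointer on the knob's rim, 30 mm from the knob's axis.
- index_mark (a point): Inner end of the red index mark on the fixed silver dial (92 mm diameter) round the knob, 32 mm from the knob's axis, at the pointer's height.
- dial: Fixed silver dial plate (92 mm diameter) under the knob, its top 73 mm above the counter; origin on the knob's axis, x axis points to the red index mark.
- housing: Freshly glued sensor housing, loose, grey lower half, white upper half, 44 (x) x 40 (y, along the clamp) x 38 mm, 0.12 kg, with a stub on its +x side, standing on the clamp's base plate (12 mm above the counter) between pad and stop. Origin at the centre of its underside.
- spare: Bystander: loose spare housing with a blue upper half, 44 x 40 x 38 mm. Origin at its underside.
- part_box: Bystander: loose dark blue part box 130 x 170 x 55 mm. Origin at its underside.
- tape_roll: Bystander: yellow tape roll lying flat, 100 mm diameter, 25 mm high. Origin at its underside.
- glue: Bystander: upright white glue bottle with black cap, 48 mm diameter, 130 mm high. Origin at its underside.
- driver: Bystander: green screwdriver lying on the counter. Origin at its underside.
Mind the look-alikes: they are no part of the job. What is meant by the housing is not green, and is the larger of those in its own colour.

How it is judged:
By the outcome, as a careful person would: the job done as asked, in the order asked, and still so for the second after the job is handed in, while the arm keeps its last pose, push and grip.
It also fails if it takes over 72 s, if anything falls off the work surface, if the arm or the gripper's body presses on something with over 40 N, if the wrist force passes 120 N, or if a joint passes its speed limit or range.

## Working session

There is one attempt and no reset: what is moved stays moved. The work goes in short steps, Python scripts to look and compute and a shell command to move; the robot and the scene stay as the last step left them, time stands still between calls to the robot, and variables do not carry over. Pictures are saved under pics/ and viewed, and the job is handed in when it is done.

```bash
mkdir -p pics; ls; python3 - <<'E'
from workcell import env
import cv2
for n in ("scene","top"):
    im=env.read_camera(n); cv2.imwrite(f"pics/{n}0.png",im[:,:,::-1]); print(n,env.calibration(n))
print(env.get_state())
E
```

```text
pics
scene {'fx': 504.871527905328, 'fy': 504.871527905328, 'cx': 321.8686023169744, 'cy': 238.50747851617476, 'rvec': array([ 2.01140859,  0.84133186, -0.45101674]), 'tvec': array([-0.37256774, -0.08714975,  1.44603296])}
top {'fx': 538.9854207629048, 'fy': 538.9854207629048, 'cx': 318.4626863945783, 'cy': 243.09515692784, 'rvec': array([ 2.17149282, -2.16152548,  0.10594794]), 'tvec': array([0.00403716, 0.54759479, 1.26081772])}
{'clock': 0.1, 'joint_pos': array([1.14639065e+00, 3.13959625e-01, 4.50942295e-02, 1.30360821e+00,
       4.45965165e-06, 1.43122521e+00]), 'qvel': array([ 0.00098402, -0.00209758,  0.00267307, -0.00039334, -0.00103624,
        0.00014509]), 'tau': array([ 3.23704669e-03, -4.81725955e+01,  2.99243796e+01,  1.27347931e-02,
       -6.69764131e-05, -3.48278590e-06]), 'tcp_pos': array([0.16137591, 0.55141331, 0.23047919]), 'orientation': array([ 4.02619767e-04,  8.00311745e-01,  5.99583528e-01, -7.35676982e-04]), 'wrist_force': array([-0.18857523,  0.59499555,  0.06370692]), 'ft_torque': array([0.01849783, 0.02203915, 0.01264612]), 'finger_gap': 0.0850801682231888}
```

View pics/scene0.png

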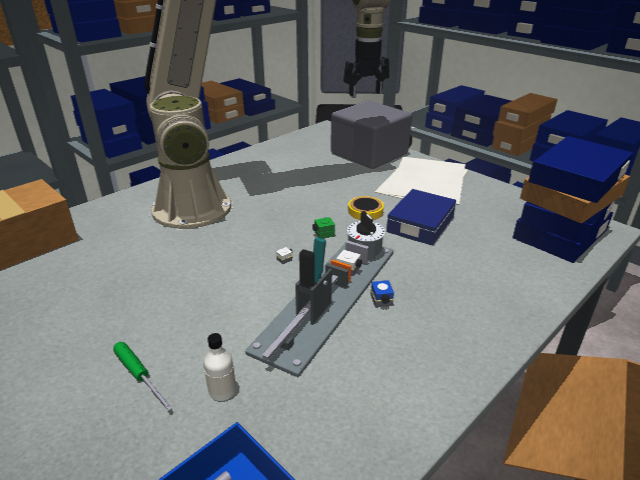

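View pics/top0.png

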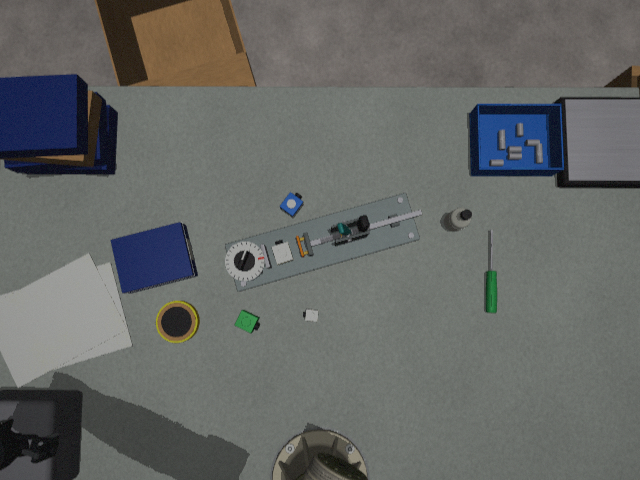

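The scene view shows the clamp from (270,350) to (390,250), with the knob near (366,230) and the handle and trigger near (312,265). In the top view the dial is at (245,261), the white housing at (282,252), the trigger at (343,229) and the handle at (362,222). I'll zoom in and measure.

```bash
cat > h.py <<'E'
import numpy as np, cv2
from workcell import env
def cal(n):
    c=env.calibration(n); R=cv2.Rodrigues(np.array(c['rvec']))[0]; t=np.array(c['tvec']).ravel()
    K=np.array([[c['fx'],0,c['cx']],[0,c['fy'],c['cy']],[0,0,1]]); return K,R,t
def ray(n,uv):
    K,R,t=cal(n); d=R.T@np.linalg.inv(K)@np.array([uv[0],uv[1],1.]); return -R.T@t,d
def onz(n,uv,z):
    o,d=ray(n,uv); return o+d*(z-o[2])/d[2]
def proj(n,p):
    K,R,t=cal(n); q=K@(R@np.array(p)+t); return q[:2]/q[2]
def snap(n,name,box=None,s=1):
    im=env.read_camera(n)[:,:,::-1].copy()
    cv2.imwrite(f"pics/{name}_raw.png",im)
    if box:
        x0,y0,x1,y1=box; c=cv2.resize(im[y0:y1,x0:x1],None,fx=s,fy=s,interpolation=cv2.INTER_CUBIC)
        cv2.imwrite(f"pics/{name}.png",c)
    return im
def axes():
    from scipy.spatial.transform import Rotation as Ro
    s=env.get_state(); q=s['orientation']; return s, Ro.from_quat([q[1],q[2],q[3],q[0]]).as_matrix()
E
python3 - <<'E'
import cv2
im=cv2.imread('pics/top0.png')
cv2.imwrite('pics/t1.png',cv2.resize(im[190:295,220:425],None,fx=3.9,fy=3.9,interpolation=cv2.INTER_CUBIC))
cv2.imwrite('pics/t2.png',cv2.resize(im[230:295,220:300],None,fx=9,fy=9,interpolation=cv2.INTER_CUBIC))
im=cv2.imread('pics/scene0.png')
cv2.imwrite('pics/s1.png',cv2.resize(im[200:380,240:400],None,fx=3.3,fy=3.3,interpolation=cv2.INTER_CUBIC))
E
```

```text
(no output)
```

View pics/t1.png

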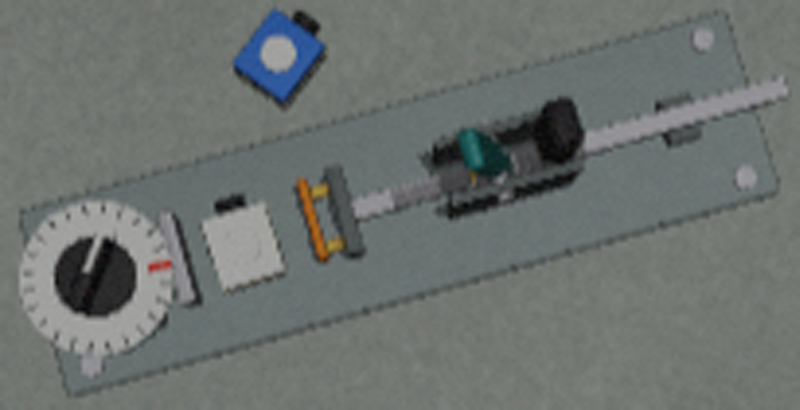

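View pics/t2.png

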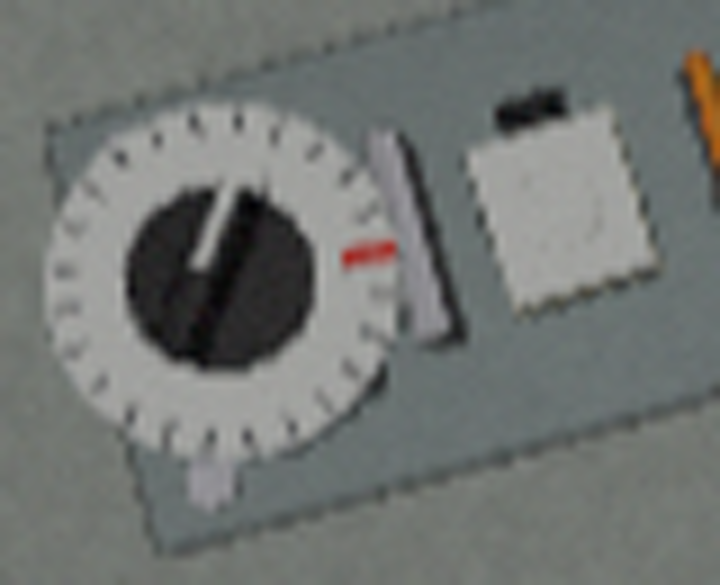

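View pics/s1.png

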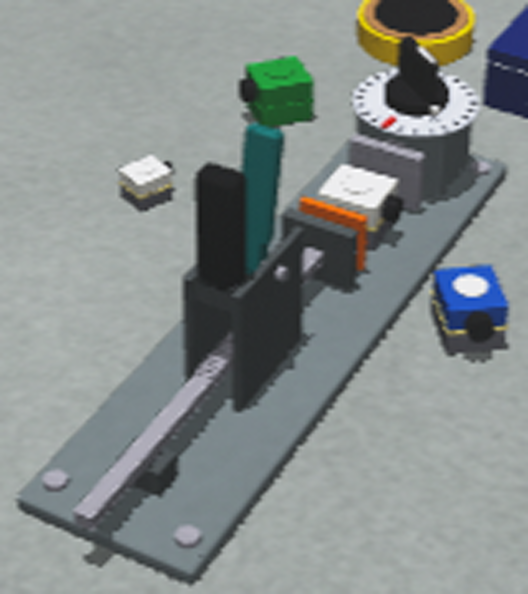

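```bash
python3 - <<'E'
from h import *
P=np.array([(20,212),(725,12),(778,192),(72,395)])/3.9+np.array([220,190])-0.4
W=np.array([onz('top',p,.012) for p in P]); print(W.round(4))
print([np.linalg.norm(W[i]-W[(i+1)%4]).round(4) for i in range(4)])
e=((W[0]-W[1])+(W[3]-W[2])); e/=np.linalg.norm(e); yaw=np.arctan2(e[1],e[0])  # clamp +y dir
print('ydir',e,np.degrees(yaw)); xd=np.array([e[1],-e[0],0])
C=W.mean(0); O=C-e*.080; O[2]=0; print('O',O)
L=lambda x,y,z:O+xd*x+e*y+np.array([0,0,z])
im=cv2.imread('pics/top0.png')
sub=im[235:285,220:272].astype(int)
m=(sub.min(2)>130).astype(np.uint8); 
c=max(cv2.findContours(m,cv2.RETR_EXTERNAL,cv2.CHAIN_APPROX_NONE)[0],key=cv2.contourArea)
el=cv2.fitEllipse(cv2.convexHull(c)); print('dial',el); dc=np.array(el[0])+[220,235]
D=onz('top',dc,.073);print('dial c',D,'pred',L(0,.266,.073))
r=((sub[:,:,2]>150)&(sub[:,:,1]<90)).astype(np.uint8); v,u=np.nonzero(r); rc=np.array([u.mean()+220,v.mean()+235]); Rm=onz('top',rc,.073); d=Rm-D; print('red',Rm,'ang',np.degrees(np.arctan2(d[1],d[0])),np.linalg.norm(d),len(u))
for n,f in (('top','pics/top0.png'),('scene','pics/scene0.png')):
    i=cv2.imread(f); hsv=cv2.cvtColor(i,cv2.COLOR_BGR2HSV)
    t=cv2.inRange(hsv,(82,90,40),(98,255,255)); 
    k,lab,st,ce=cv2.connectedComponentsWithStats(t); j=1+np.argmax(st[1:,4]); print(n,st[j],ce[j])
    ang=.2
    for h in (16,67,91):
        print(h, proj(n,L(0,.022+h*1e-3*np.sin(.2),.088+h*1e-3*np.cos(.2))).round(1))
    print('handle top',proj(n,L(0,-.013,.177)).round(1),'knob top',proj(n,L(0,.266,.116)).round(1), 'axis disc',proj(n,L(0,.266,.084)).round(1))
E
```

```text
[[ 0.5461  0.2337  0.012 ]
 [ 0.674  -0.2054  0.012 ]
 [ 0.5607 -0.237   0.012 ]
 [ 0.433   0.1991  0.012 ]]
[np.float64(0.4574), np.float64(0.1176), np.float64(0.4544), np.float64(0.1183)]
ydir [-0.28021108  0.95993841  0.        ] 106.2728027498419
O [ 0.57587152 -0.07916565  0.        ]
dial ((26.391263961791992, 26.370988845825195), (41.94514083862305, 44.35125732421875), 56.337501525878906)
dial c [0.49995397 0.17196356 0.073     ] pred [0.50133537 0.17617797 0.073     ]
red [0.50890238 0.13923876 0.073     ] ang -74.70664418600941 0.033926196146416725 9
top [337 223  14  11  97] [342.93814433 228.46391753]
16 [345.6 230.4]
67 [342.2 228.8]
91 [340.5 228. ]
handle top [364.5 221.1] knob top [241.8 259.4] axis disc [243.9 260.4]
scene [314 237  12  46 404] [318.38613861 257.2970297 ]
16 [316.6 272.2]
67 [319.1 249.2]
91 [320.3 238.1]
handle top [306.6 251.5] knob top [366.9 214.6] axis disc [366.2 226.1]
```

```bash
python3 - <<'E'
from h import *
e=np.array([-.28021,.95994,0]);xd=np.array([e[1],-e[0],0]);O=np.array([.57587,-.07917,0])
L=lambda x,y,z:O+xd*x+e*y+np.array([0,0,z])
im=cv2.imread('pics/top0.png'); sub=im[235:285,220:272].astype(int)
for n,f,b in (('top','pics/top0.png',(215,235,275,290)),('scene','pics/scene0.png',(335,205,395,250))):
    im=cv2.imread(f); sub=im[b[1]:b[3],b[0]:b[2]].astype(int)
    for th in (150,165,180,195):
        m=(sub.min(2)>th).astype(np.uint8)
        cs=cv2.findContours(m,cv2.RETR_EXTERNAL,cv2.CHAIN_APPROX_NONE)[0]
        if not cs: continue
        c=max(cs,key=cv2.contourArea)
        if len(c)<10: continue
        el=cv2.fitEllipse(cv2.convexHull(c)); p=np.array(el[0])+b[:2]
        print(n,th,p.round(2),np.round(el[1],1),onz(n,p,.073).round(4))
    print('pred',proj(n,L(0,.266,.073)).round(2))
    for th in (0,90,180,270):
        print(th,proj(n,L(.046*np.cos(np.radians(th)),.266+.046*np.sin(np.radians(th)),.073)).round(1))
im=cv2.imread('pics/scene0.png')
cv2.imwrite('pics/s2.png',cv2.resize(im[200:265,335:405],None,fx=9,fy=9,interpolation=cv2.INTER_CUBIC))
E
```

```text
top 150 [244.21 260.81] [37.9 38.6] [0.5012 0.177  0.073 ]
pred [244.57 260.76]
0 [239.4 241.7]
90 [225.3 266.3]
180 [249.8 280. ]
270 [263.8 255.3]Traceback (most recent call last):
  File "<stdin>", line 13, in <module>
cv2.error: OpenCV(4.12.0) /io/opencv/modules/imgproc/src/shapedescr.cpp:361: error: (-201:Incorrect size of input array) There should be at least 5 points to fit the ellipse in function 'fitEllipseNoDirect'
```

```bash
python3 - <<'E'
from h import *
C=np.array([.5013,.1765,0])
im=cv2.imread('pics/scene0.png')
cv2.imwrite('pics/s2.png',cv2.resize(im[200:255,335:405],None,fx=9,fy=9,interpolation=cv2.INTER_CUBIC))
im=cv2.imread('pics/top0.png'); s=im[235:285,215:275].astype(int)
m=(s[:,:,2]-s[:,:,1]>25); v,u=np.nonzero(m); w=(s[:,:,2]-s[:,:,1])[m]; rc=np.array([(u*w).sum()/w.sum()+215,(v*w).sum()/w.sum()+235])
d=onz('top',rc,.073)-C;print('red top',rc,np.degrees(np.arctan2(d[1],d[0])),np.hypot(*d[:2]))
i=cv2.imread('pics/scene0.png'); s=i[205:250,335:395].astype(int)
m=(s[:,:,2]-s[:,:,1]>40); v,u=np.nonzero(m); w=(s[:,:,2]-s[:,:,1])[m]; rc=np.array([(u*w).sum()/w.sum()+335,(v*w).sum()/w.sum()+205])
d=onz('scene',rc,.073)-C;print('red scene',rc,np.degrees(np.arctan2(d[1],d[0])),np.hypot(*d[:2]))
print('scene dialc',(proj('scene',C+[0,0,.073])-[335,200])*9, 'top116',(proj('scene',C+[0,0,.116])-[335,200])*9)
print('top dialc84',(proj('top',C+[0,0,.084])-[220,230])*9, 'top116',(proj('top',C+[0,0,.116])-[220,230])*9)
for a in range(-40,50,10):
    q=C+[.03*np.cos(np.radians(a)),.03*np.sin(np.radians(a)),.078]
    print(a,((proj('top',q)-[220,230])*9).round(0),((proj('scene',q)-[335,200])*9).round(0), 'bar end', *[((proj('top',C+[s*.022*np.cos(np.radians(a)),s*.022*np.sin(np.radians(a)),.116])-[220,230])*9).round(0) for s in (1,-1)],*[((proj('scene',C+[s*.022*np.cos(np.radians(a)),s*.022*np.sin(np.radians(a)),.116])-[335,200])*9).round(0) for s in (1,-1)])
E
```

```text
red top [260.47611203 257.76441516] -79.06093948097232 0.03751153227615009
red scene [363.60015271 218.24535505] 137.28550945412474 0.05534034391356707
scene dialc [279.15810852 269.8688813 ] top116 [287.7771088 130.5298423]
top dialc84 [213.76300965 273.9791768 ] top116 [195.3025637  264.86490669]
-40 [294. 186.] [298. 314.] bar end [254. 197.] [137. 333.] [301. 173.] [275.  89.]
-30 [278. 174.] [318. 313.] bar end [241. 188.] [149. 342.] [316. 172.] [261.  90.]
-20 [259. 166.] [336. 309.] bar end [227. 182.] [163. 348.] [329. 170.] [247.  92.]
-10 [240. 160.] [352. 304.] bar end [212. 178.] [178. 353.] [342. 166.] [235.  96.]
0 [219. 158.] [367. 297.] bar end [197. 176.] [194. 354.] [352. 161.] [225. 101.]
10 [199. 160.] [378. 289.] bar end [182. 177.] [209. 353.] [361. 155.] [216. 106.]
20 [179. 165.] [386. 280.] bar end [167. 181.] [224. 349.] [367. 149.] [210. 112.]
30 [160. 174.] [392. 270.] bar end [152. 188.] [238. 342.] [371. 142.] [205. 119.]
40 [143. 185.] [393. 260.] bar end [139. 197.] [251. 333.] [372. 135.] [204. 126.]
```

View pics/s2.png

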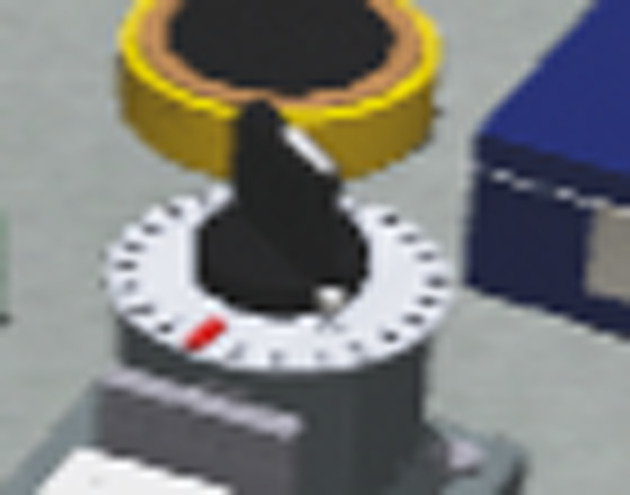

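The red mark lies at about -79° about the knob axis (world) and the pointer at about -22° (scene crop (332,300), top crop (232,185)), so the knob needs about 57° clockwise. Knob axis is about (0.501, 0.1765). I'm moving above the knob now.

```bash
python3 -m inch '[[0,0,0.35,-0.44,0.72,0,0],[0,0,0.35,-0.44,0.72,0,0],[0,0,0,-0.44,0.72,0,0],[0,0,0,-0.44,0.72,0,0],[0,0,0,-0.44,0.72,0,0],[0,0,0,-0.44,0.72,0,0],[0,0,0,-0.44,0.72,0,0],[0,0,0,-0.44,0.72,0,0],[0,0,0,-0.44,0.72,0,0],[0,0,0,-0.44,0.72,0,0],[0,0,0,-0.2,0.3,0,0],[0,0,0,0,0,0,0]]'
cat > st.py <<'E'
from h import *
import sys
s,R=axes(); C=np.array([.5013,.1765,.092])
e=np.array([-.28021,.95994,0]);xd=np.array([e[1],-e[0],0]);O=np.array([.57587,-.07917,0])
print('t',s['clock'],'tcp',s['tcp_pos'].round(4),'yaw x',np.degrees(np.arctan2(R[1,0],R[0,0])).round(2),'zax',R[:,2].round(3),'F',s['wrist_force'].round(2),'gap',round(s['finger_gap'],4),'j6',s['joint_pos'][5].round(2))
p=s['tcp_pos']-O; print('clampframe mm',(1e3*np.array([p@xd,p@e,p[2]])).round(2),'F x,y',round(s['wrist_force']@xd,2),round(s['wrist_force']@e,2))
if len(sys.argv)>1:
    t=np.array(eval(sys.argv[1])) if sys.argv[1]!='k' else C
    if len(sys.argv)>2: t=O+xd*t[0]+e*t[1]+np.array([0,0,t[2]])
    print('to target shares', (R.T@(t-s['tcp_pos'])/.05).round(3))
E
python3 st.py k
```

```text
clock: 1.3
tcp_pos: [0.4296, 0.2004, 0.2308]
orientation: [0.0, 0.83, 0.558, -0.0]
wrist_force: [0.2, 0.7, 0.1]
finger_gap: 0.0851
t 1.3 tcp [0.4296 0.2004 0.2308] yaw x 67.84 zax [-0. -0. -1.] F [0.24 0.66 0.1 ] gap 0.0851 j6 0.65
clampframe mm [-62.07 309.38 230.83] F x,y 0.42 0.56
to target shares [0.099 1.509 2.776]
```

```bash
python3 -m inch '[[0,0,0,0.05,0.75,0,0],[0,0,0,0.05,0.76,0,0],[0,0,0,0,0,0.6,0],[0,0,0,0,0,0.6,0],[0,0,0,0,0,0,0],[0,0,0,0,0,0,0]]'
python3 st.py k; python3 - <<'E'
from h import *
snap('top','k1',(205,220,295,290),8); snap('scene','k1s',(320,170,410,250),7)
E
```

```text
clock: 1.9
tcp_pos: [0.4992, 0.1795, 0.1712]
orientation: [-0.001, 0.828, 0.56, -0.001]
wrist_force: [0.6, -0.3, 0.5]
finger_gap: 0.0854
t 1.9 tcp [0.4992 0.1795 0.1712] yaw x 68.15 zax [-0.002 -0.    -1.   ] F [ 0.63 -0.27  0.54] gap 0.0854 j6 0.58
clampframe mm [ -1.08 269.8  171.2 ] F x,y 0.52 -0.44
to target shares [-0.039  0.064  1.584]
```

View pics/k1s.png

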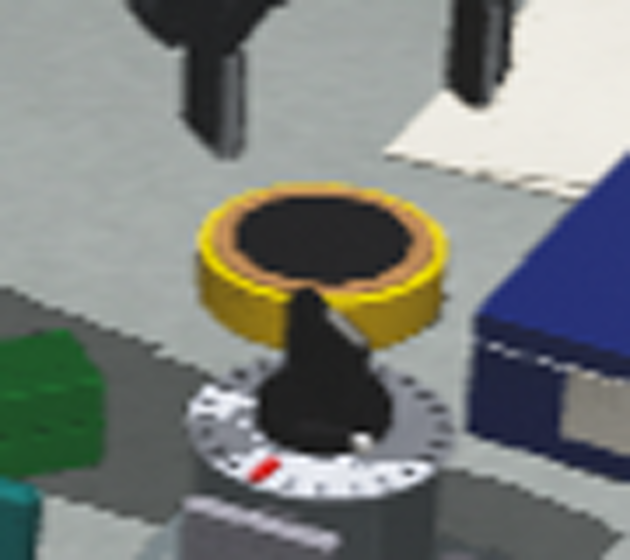

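The picture shows the open fingers above the knob, on either side of the bar; the pointer tip is at (362,440) and the red mark at (265,470). I'm descending.

```bash
python3 -m inch '[[0,0,0,-0.04,0.06,0.5,0],[0,0,0,0,0,0.5,0],[0,0,0,0,0,0.5,0],[0,0,0,0,0,0.08,0],[0,0,0,0,0,0,0.3],[0,0,0,0,0,0,0.5]]' 20
python3 st.py k
python3 -m inch '[[0,0,0,0,0,0,0.7],[0,0,0,0,0,0,0.8],[0,0,0,0,0,0,0.85],[0,0,0,0,0,0,0.9],[0,0,0,0,0,0,1],[0,0,0,0,0,0,1]]' 30; python3 st.py k
```

```text
clock: 2.6
tcp_pos: [0.5036, 0.1763, 0.0942]
orientation: [0.001, 0.829, 0.56, 0.001]
wrist_force: [-0.3, 1.4, 0.1]
finger_gap: 0.059
t 2.6 tcp [0.5036 0.1763 0.0942] yaw x 68.1 zax [ 0.003  0.001 -1.   ] F [-0.29  1.38  0.06] gap 0.059 j6 0.57
clampframe mm [  2.26 265.49  94.23] F x,y 0.11 1.4
to target shares [-0.014 -0.045  0.045]
clock: 3.2
tcp_pos: [0.5023, 0.1748, 0.0932]
orientation: [0.001, 0.829, 0.559, -0.0]
wrist_force: [-1.6, -4.2, 6.0]
finger_gap: 0.0103
t 3.2 tcp [0.5023 0.1748 0.0932] yaw x 68.03 zax [ 0.    -0.002 -1.   ] F [-1.59 -4.23  5.96] gap 0.0103 j6 0.57
clampframe mm [  0.55 264.37  93.17] F x,y -2.71 -3.61
to target shares [ 0.025 -0.032  0.023]
```

```bash
python3 -m inch '[[0,0,0,0,0,0,1],[0,0,0.7,0,0,0,1],[0,0,0.7,0,0,0,1],[0,0,0.7,0,0,0,1],[0,0,0.7,0,0,0,1],[0,0,0.7,0,0,0,1],[0,0,0.7,0,0,0,1],[0,0,0.7,0,0,0,1],[0,0,0.7,0,0,0,1],[0,0,0.7,0,0,0,1],[0,0,0,0,0,0,1],[0,0,0,0,0,0,1]]' 50
python3 st.py k;  python3 - <<'E'
from h import *
snap('top','k2',(205,220,295,290),8); snap('scene','k2s',(320,180,410,250),8)
E
```

```text
clock: 4.4
tcp_pos: [0.5021, 0.1746, 0.0932]
orientation: [0.001, 0.988, 0.153, -0.0]
wrist_force: [-3.4, -4.9, 7.3]
finger_gap: 0.0096
t 4.4 tcp [0.5021 0.1746 0.0932] yaw x 17.61 zax [ 0.    -0.003 -1.   ] F [-3.39 -4.86  7.33] gap 0.0096 j6 1.45
clampframe mm [  0.33 264.24  93.24] F x,y -4.61 -3.72
to target shares [-0.005 -0.042  0.025]
```

View pics/k2s.png

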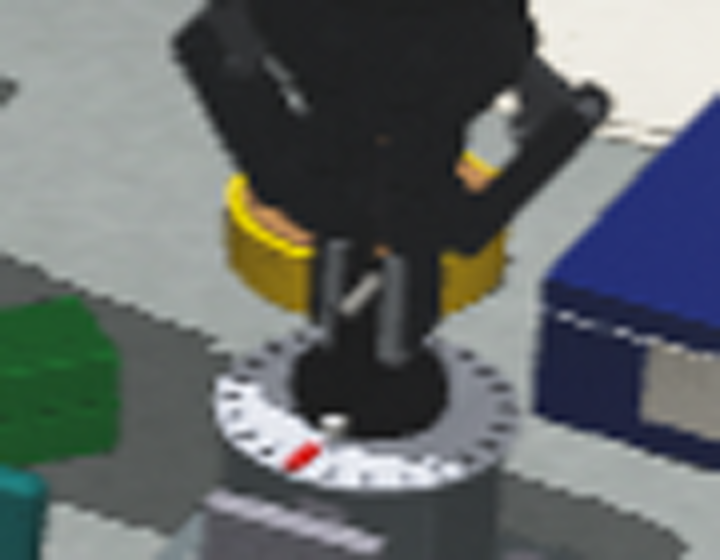

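View pics/k2.png

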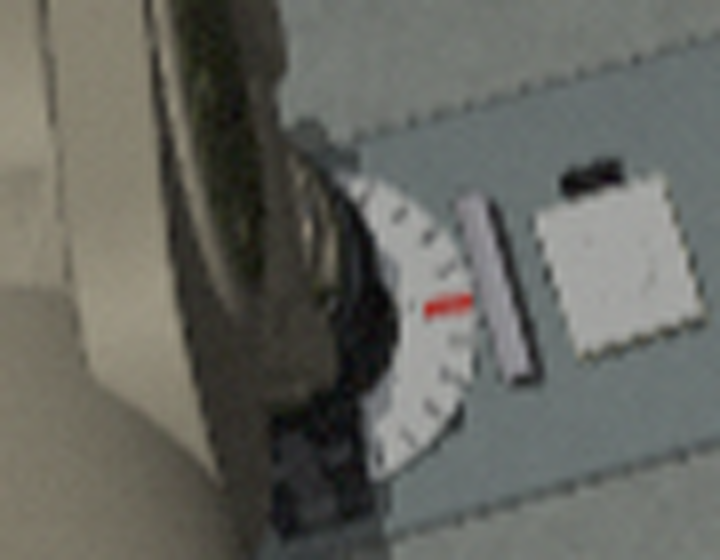

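```bash
python3 - <<'E'
from h import *
C0=np.array([.5013,.1765])
def meas(f):
    i=cv2.imread(f).astype(int)[205:250,335:395]
    d=i[:,:,2]-i[:,:,1]; m=d>50; v,u=np.nonzero(m); w=d[m]
    return np.array([(u*w).sum()/w.sum()+335,(v*w).sum()/w.sum()+205]),len(u)
for z in (.073,.076,.08):
    for nm,uv in (('ptr0',(335+332/9,200+300/9)),('ptr',(320+333/8,180+425/8)),('mark',(320+302/8,180+457/8))):
        uv=np.array(uv)-.45
        p=onz('scene',uv,z)[:2]-C0; print(z,nm,np.degrees(np.arctan2(p[1],p[0])).round(1),(np.hypot(*p)*1e3).round(1))
E
```

```text
0.073 ptr0 -2.0 17.6
0.073 ptr -90.3 17.4
0.073 mark -82.0 37.6
0.076 ptr0 -12.0 21.0
0.076 ptr -82.0 21.3
0.076 mark -78.5 41.6
0.08 ptr0 -20.9 26.3
0.08 ptr -74.8 26.9
0.08 mark -74.9 47.2
```

```bash
python3 - <<'E'
from h import *
C0=np.array([.5013,.1765])
for f in ('pics/k1_raw.png','pics/k2_raw.png','pics/top0.png'):
    i=cv2.imread(f).astype(int)[235:285,215:275]; d=i[:,:,2]-i[:,:,1]; v,u=np.nonzero(d>25); w=d[d>25].astype(float)
    P=np.array([onz('top',(a+215,b+235),.074)[:2] for a,b in zip(u,v)]); m=(P*w[:,None]).sum(0)/w.sum()
    Q=P-m; c=(Q*w[:,None]).T@Q; ev,V=np.linalg.eigh(c); a=V[:,1]; a=a if a[1]<0 else -a
    print('mark',m,'dir from C',np.degrees(np.arctan2(*(m-C0)[::-1])),'r',np.hypot(*(m-C0)),'own dir',np.degrees(np.arctan2(a[1],a[0])))
for f in ('pics/k1s_raw.png','pics/k2s_raw.png','pics/scene0.png'):
    i=cv2.imread(f).astype(int)[205:250,335:395]; d=i[:,:,2]-i[:,:,1]; 
    lab=cv2.connectedComponents(((d>50)&(i[:,:,1]<110)).astype(np.uint8))[1]
    # component closest to predicted
    pr=proj('scene',[C0[0]+.037*np.cos(-1.38),C0[1]+.037*np.sin(-1.38),.074]); pr-= [335,205]
    best=min(range(1,lab.max()+1),key=lambda k:np.hypot(*(np.argwhere(lab==k).mean(0)[::-1]-pr)))
    v,u=np.nonzero(lab==best); w=d[lab==best].astype(float)
    P=np.array([onz('scene',(a+335,b+205),.074)[:2] for a,b in zip(u,v)]); m=(P*w[:,None]).sum(0)/w.sum()
    print('scene mark',m,len(u),np.degrees(np.arctan2(*(m-C0)[::-1])),np.hypot(*(m-C0)))
E
```

```text
mark [0.50829901 0.13966902] dir from C -79.2403448205958 r 0.03749010021277754 own dir -77.75574564958258
mark [0.508433   0.13945725] dir from C -79.10046263981712 r 0.03772326380811438 own dir -77.05369657736769
mark [0.50834367 0.13955711] dir from C -79.20533470787541 r 0.03760838463948129 own dir -78.5474798657951
scene mark [0.5078163  0.13795466] 8 -80.4045626501118 0.03909227068254282
scene mark [0.50781454 0.13795979] 8 -80.40585835667612 0.03908691629603569
scene mark [0.50780467 0.13796114] 8 -80.41979414946374 0.039083936597198735
```

```bash
python3 -m inch '[[0,0,0.4,0,0,0,1],[0,0,0.42,0,0,0,1],[0,0,0,0,0,0,1],[0,0,0,0,0,0,1],[0,0,0,0,0,0,0.6],[0,0,0,0,0,0,0.3],[0,0,0,0,0,0,0],[0,0,0,0,0,0,0]]'
python3 st.py k
python3 -m inch '[[0,0,0,0,0,-0.5,0],[0,0,0,0,0,-0.9,0],[0,0,0,0,0,-0.9,0],[0,0,0,0,0,-0.9,0],[0,0,0,0,-0.9,0,0],[0,0,0,0,-0.9,0,0],[0,0,0,0,-0.9,0,0],[0,0,0,0,-0.9,0,0]]'
python3 st.py;  python3 - <<'E'
from h import *
snap('top','k3',(205,220,295,290),8); snap('scene','k3s',(320,180,410,250),8)
E
```

```text
clock: 5.3
tcp_pos: [0.5024, 0.176, 0.0922]
orientation: [-0.0, 0.995, 0.097, -0.0]
wrist_force: [0.1, 0.4, -0.0]
finger_gap: 0.0674
t 5.3 tcp [0.5024 0.176  0.0922] yaw x 11.13 zax [-0.  0. -1.] F [ 0.09  0.44 -0.03] gap 0.0674 j6 1.56
clampframe mm [  0.98 265.57  92.2 ] F x,y 0.21 0.4
to target shares [-0.02  -0.013  0.004]
clock: 6.1
tcp_pos: [0.4673, 0.3542, 0.2525]
orientation: [-0.0, 0.995, 0.097, 0.0]
wrist_force: [0.4, -0.9, 0.2]
finger_gap: 0.0855
t 6.1 tcp [0.4673 0.3542 0.2525] yaw x 11.1 zax [ 0.001  0.    -1.   ] F [ 0.44 -0.94  0.19] gap 0.0855 j6 1.89
clampframe mm [ 17.18 446.39 252.48] F x,y 0.16 -1.03
```

View pics/k3s.png

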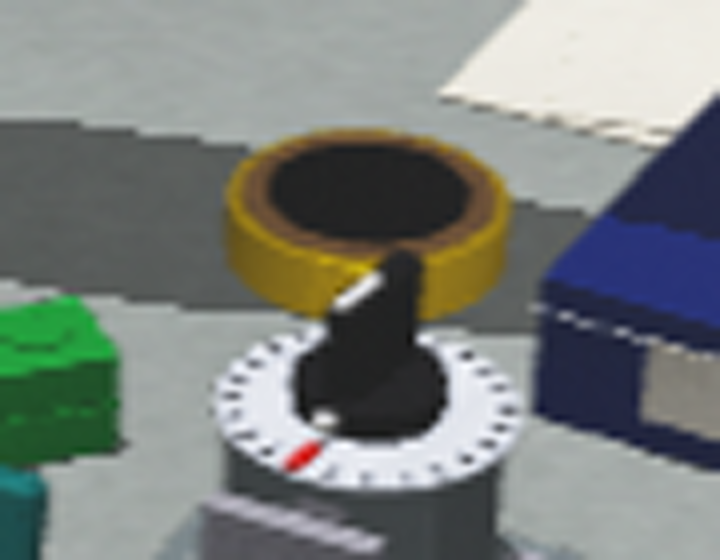

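View pics/k3.png

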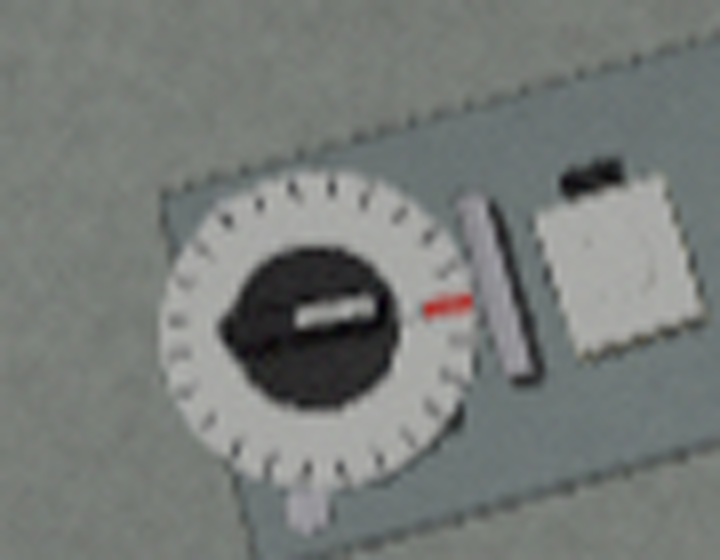

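```bash
python3 - <<'E'
from h import *
C0=np.array([.5013,.1765])
i=cv2.imread('pics/k3_raw.png')[:,:,1].astype(float)
# strip within bar region: px (240..254),(256..262)
x0,y0,x1,y1=240,255,254,263
s=i[y0:y1,x0:x1]; print(s.astype(int))
w=np.clip(s-90,0,None); v,u=np.mgrid[y0:y1,x0:x1]
P=np.array([onz('top',(a,b),.116)[:2] for a,b in zip(u.ravel(),v.ravel())]); w=w.ravel()
m=(P*w[:,None]).sum(0)/w.sum();Q=P-m;c=(Q*w[:,None]).T@Q;ev,V=np.linalg.eigh(c);a=V[:,1];a=a if a[1]<0 else -a
print('strip centre',m,'dir',np.degrees(np.arctan2(a[1],a[0])),'dir from C',np.degrees(np.arctan2(*(m-C0)[::-1])),np.hypot(*(m-C0)))
for z in (.08,.082,.084):
    p=onz('scene',(320+323/8-.45,180+417/8-.45),z)[:2]-C0; print(z,np.degrees(np.arctan2(p[1],p[0])),np.hypot(*p))
# predicted projection of pointer tips in k3s crop
for a_ in (-73,-76,-79,-82):
    q=[C0[0]+.03*np.cos(np.radians(a_)),C0[1]+.03*np.sin(np.radians(a_)),.0815]; print(a_,((proj('scene',q)+.45-[320,180])*8).round(1),((proj('top',q)+.45-[205,220])*8).round(1))
E
```

```text
[[ 42  45  41  39  44  44  44  42  40  39  38  44  42 108]
 [ 41  36  36  37  34  37  38  37  32  28  63  45  38  48]
 [ 40  37  31  24  47  70  68  93 114 116 128 102  18  27]
 [ 28  36  92 118 125 133 134 151 169 150 147 127  10  30]
 [ 40  47 151 159 151 144 141 137 136  88  92  78  15  33]
 [ 40  47 135 116  85  79  66  35  29  28  26  14  10  37]
 [ 33  31  31  25  17  25  19  10  11  23  18  24  35  41]
 [ 28  19  19  18  20  21  28  28  36  36  32  40  43  46]]
strip centre [0.50371617 0.16625776] dir -76.72071280705617 dir from C -76.72645478959326 0.010523368329597578
0.08 -85.30343854166186 0.024859067027470327
0.082 -81.45723685318136 0.027531033082762606
0.084 -78.3029790696276 0.030304900737134724
-73 [331.5 426.4] [415.7 297.6]
-76 [326.7 424.9] [417.1 302.9]
-79 [322.1 423.4] [418.2 308.2]
-82 [317.5 421.7] [419.  313.6]
```

The pointer stands at about -78 to -79° against the mark at about -79° (crop: pointer (323,417), mark (302,457) on one radial line). The knob is set. Next I'll close the fingers and go to the +y side of the trigger.

```bash
python3 -m inch '[[0,0,-0.65,0,0,0,1],[0,0,0,0,0,0,1]]' 40; python3 st.py '[0,.085,.250]' c
```

```text
clock: 6.4
tcp_pos: [0.4674, 0.3526, 0.2519]
orientation: [0.0, 0.99, 0.143, -0.0]
wrist_force: [0.7, -0.1, 0.2]
finger_gap: 0.0593
t 6.4 tcp [0.4674 0.3526 0.2519] yaw x 16.39 zax [-0. -0. -1.] F [ 0.66 -0.12  0.18] gap 0.0593 j6 1.79
clampframe mm [ 16.87 444.83 251.93] F x,y 0.6 -0.3
to target shares [-0.352  7.196  0.041]
```

```bash
python3 -m inch '[[0,0,0,-0.04,0.9,0,1],[0,0,0,-0.04,0.9,0,1],[0,0,0,-0.04,0.9,0,1],[0,0,0,-0.04,0.9,0,1],[0,0,0,-0.04,0.9,0,1],[0,0,0,-0.04,0.9,0,1],[0,0,0,-0.04,0.9,0,1],[0,0,0,-0.04,0.9,0,1],[0,0,0,0,0,0,1],[0,0,0,0,0,0,1]]'; python3 st.py '[0,.070,.165]' c
```

```text
clock: 7.4
tcp_pos: [0.5532, 0.0008, 0.2521]
orientation: [-0.0, 0.99, 0.139, -0.0]
wrist_force: [0.2, 0.2, -0.1]
finger_gap: -0.0001
t 7.4 tcp [0.5532 0.0008 0.2521] yaw x 16.02 zax [-0.001  0.    -1.   ] F [ 0.19  0.15 -0.11] gap -0.0001 j6 1.15
clampframe mm [  0.68  83.09 252.09] F x,y 0.23 0.09
to target shares [-0.012  0.263  1.742]
```

```bash
python3 -m inch '[[0,0,0,0,0,0.6,1],[0,0,0,0,0,0.6,1],[0,0,0,0,0,0.54,1],[0,0,0,0,0,0,1],[0,0,0,0,0.3,0,1],[0,0,0,0,0,0,1]]'; python3 st.py '[0,.060,.165]' c; python3 - <<'E'
from h import *
snap('scene','p1s',(260,200,380,310),6)
snap('top','p1',(260,190,370,270),7)
E
```

```text
clock: 8.0
tcp_pos: [0.5593, -0.0129, 0.1671]
orientation: [0.001, 0.99, 0.142, 0.002]
wrist_force: [0.5, 0.5, -0.1]
finger_gap: -0.0
t 8.0 tcp [ 0.5593 -0.0129  0.1671] yaw x 16.28 zax [ 0.003 -0.001 -1.   ] F [ 0.5   0.5  -0.05] gap -0.0 j6 1.12
clampframe mm [  2.69  68.22 167.13] F x,y 0.62 0.34
to target shares [-0.054  0.164  0.043]
```

View pics/p1s.png

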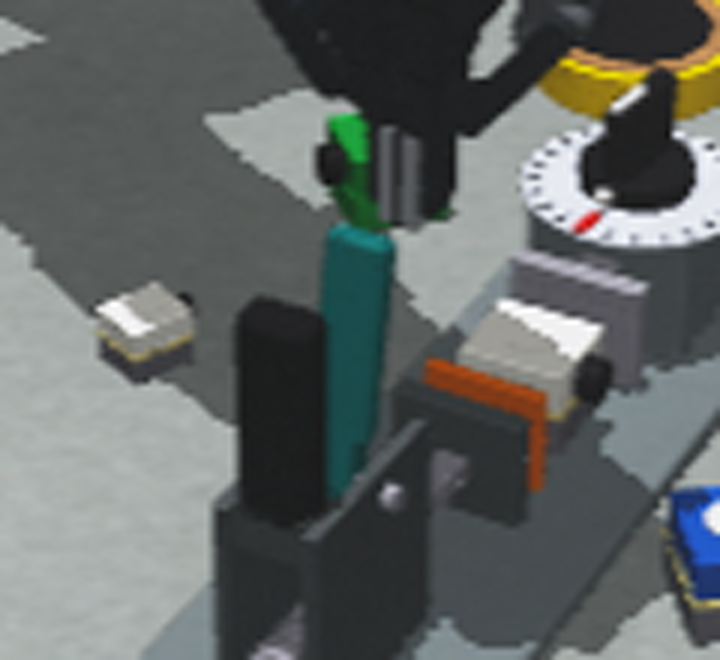

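View pics/p1.png

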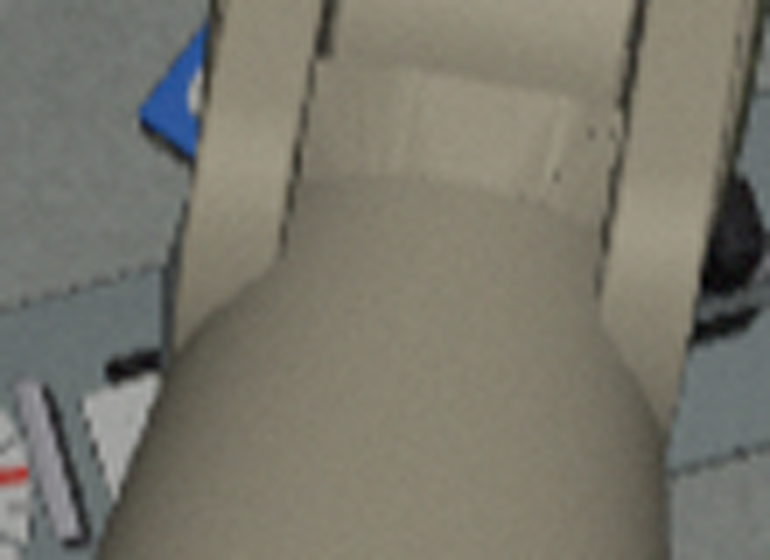

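The scene crop shows the closed fingers (375–430, 130–220) just behind the free teal lever (360,230), with handle and jaw clear. Starting the first stroke slowly.

```bash
python3 -m inch '[[0,0,0,-0.05,0.08,0.04,1],[0,0,0,0,0.08,0,1],[0,0,0,0,0,0,1]]' >/dev/null; python3 st.py|tail -1
python3 -m inch '[[0,0,0,0,0.06,0,1],[0,0,0,0,0,0,1]]' >/dev/null; python3 st.py|tail -1
python3 -m inch '[[0,0,0,0,0.06,0,1],[0,0,0,0,0,0,1]]' >/dev/null; python3 st.py|tail -1
python3 -m inch '[[0,0,0,0,0.06,0,1],[0,0,0,0,0,0,1]]' >/dev/null; python3 st.py|tail -1
```

```text
clampframe mm [ -1.07  61.1  163.52] F x,y -0.35 -0.41
clampframe mm [ -1.05  58.37 163.32] F x,y 0.16 -0.08
clampframe mm [ -1.11  55.53 163.21] F x,y 0.44 -0.16
clampframe mm [ -1.1   52.89 163.36] F x,y -0.1 2.06
```

```bash
python3 -m inch '[[0,0,0,0,0.06,0,1],[0,0,0,0,0,0,1]]' >/dev/null; python3 st.py|tail -1
python3 -m inch '[[0,0,0,0,0.06,0,1],[0,0,0,0,0,0,1]]' >/dev/null; python3 st.py|tail -1
python3 -m inch '[[0,0,0,0,0.06,0,1],[0,0,0,0,0,0,1]]' >/dev/null; python3 st.py|tail -1
```

```text
clampframe mm [ -1.03  49.63 163.41] F x,y -0.3 3.25
clampframe mm [ -1.03  46.46 163.33] F x,y 0.66 2.26
clampframe mm [ -1.04  43.67 163.33] F x,y 0.87 3.04
```

```bash
for k in 1; do python3 -m inch '[[0,0,0,0,0.06,0,1],[0,0,0,0,0,0,1]]' >/dev/null; python3 st.py|tail -1; done
python3 -m inch '[[0,0,0,0,0.06,0,1],[0,0,0,0,0,0,1]]' >/dev/null; python3 st.py|tail -1
python3 -m inch '[[0,0,0,0,0.06,0,1],[0,0,0,0,0,0,1]]' >/dev/null; python3 st.py|tail -1
python3 -m inch '[[0,0,0,0,0.06,0,1],[0,0,0,0,0,0,1]]' >/dev/null; python3 st.py|tail -1
python3 -m inch '[[0,0,0,0,0.06,0,1],[0,0,0,0,0,0,1]]' >/dev/null; python3 st.py|tail -1
python3 -m inch '[[0,0,0,0,0.06,0,1],[0,0,0,0,0,0,1]]' >/dev/null; python3 st.py|tail -1
python3 -m inch '[[0,0,0,0,0.04,0,1],[0,0,0,0,0,0,1]]' >/dev/null; python3 st.py|tail -1
python3 - <<'E'
from h import *
snap('scene','p2s',(260,200,380,310),6)
E
```

```text
clampframe mm [ -1.04  41.05 163.46] F x,y -0.3 5.36
clampframe mm [ -1.06  38.19 163.47] F x,y 0.33 6.48
clampframe mm [ -1.01  35.38 163.56] F x,y -0.76 6.2
clampframe mm [ -1.02  32.46 163.6 ] F x,y 0.25 6.61
clampframe mm [ -1.01  29.46 163.58] F x,y -0.47 6.85
clampframe mm [ -1.01  26.56 163.49] F x,y 0.53 6.26
clampframe mm [ -1.05  24.71 163.37] F x,y 0.54 6.75
```

View pics/p2s.png

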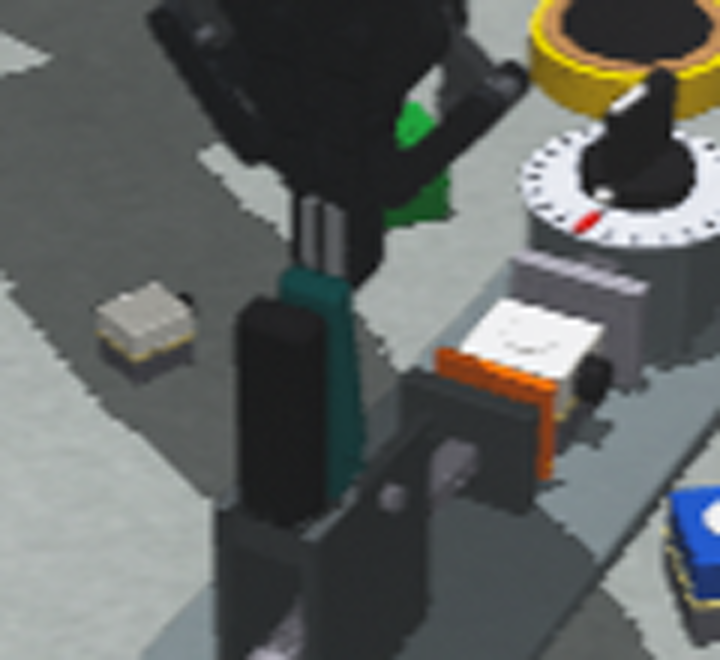

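```bash
python3 -m inch '[[0,0,0,0,-0.32,0,1],[0,0,0,0,-0.36,0,1],[0,0,0,0,0,0,1],[0,0,0,0,0,0,1]]' >/dev/null; python3 st.py|tail -1
python3 - <<'E'
from h import *
e=np.array([-.28021,.95994,0]);O=np.array([.57587,-.07917,0])
Y=lambda uv,z:1e3*((onz('top',uv,z)-O)@e)
f=lambda a,b:np.array([(a)/8+205-.45,(b)/8+220-.45])
for nm,pts,z in (('stop front top',[(490,197),(532,372)],.061),('hous +y',[(537,215),(582,360)],.05),('hous -y',[(662,175),(703,322)],.05)):
    print(nm,[round(Y(f(*p),z),1) for p in pts])
i=cv2.imread('pics/top0.png'); hsv=cv2.cvtColor(i,cv2.COLOR_BGR2HSV); m=cv2.inRange(hsv,(5,150,100),(20,255,255)); m[:,:285]=0;m[:,320:]=0;m[:220]=0;m[270:]=0
v,u=np.nonzero(m); print('orange y',np.mean([Y((a,b),.06) for a,b in zip(u,v)]),len(u), np.percentile([Y((a,b),.06) for a,b in zip(u,v)],[0,10,90,100]))
E
```

```text
clampframe mm [ -1.05  58.29 163.29] F x,y 0.98 0.29
stop front top [np.float64(209.7), np.float64(211.5)]
hous +y [np.float64(198.6), np.float64(197.3)]
hous -y [np.float64(160.1), np.float64(160.2)]
orange y 134.8348113792052 49 [131.97026106 132.63795903 137.08650718 137.45884404]
```

```bash
python3 -m inch '[[0,0,0,0,0.12,0,1],[0,0,0,0,0.1,0,1],[0,0,0,0,0.08,0,1],[0,0,0,0,0,0,1]]' >/dev/null; python3 st.py|tail -1
python3 -m inch '[[0,0,0,0,0.06,0,1],[0,0,0,0,0.06,0,1],[0,0,0,0,0,0,1]]' >/dev/null; python3 st.py|tail -1
python3 -m inch '[[0,0,0,0,0.08,0,1],[0,0,0,0,0.08,0,1],[0,0,0,0,0,0,1]]' >/dev/null; python3 st.py|tail -1
python3 -m inch '[[0,0,0,0,0.06,0,1],[0,0,0,0,0.06,0,1],[0,0,0,0,0,0,1]]' >/dev/null; python3 st.py|tail -1
python3 - <<'E'
from h import *
snap('scene','p3s',(260,200,380,310),6)
E
python3 -m inch '[[0,0,0,0,-0.32,0,1],[0,0,0,0,-0.36,0,1],[0,0,0,0,0,0,1],[0,0,0,0,0,0,1]]' >/dev/null; python3 st.py|tail -1
```

```text
clampframe mm [ -0.88  42.46 163.61] F x,y -0.91 4.77
clampframe mm [ -0.9   36.78 163.66] F x,y -0.4 5.86
clampframe mm [ -0.88  28.87 163.74] F x,y 0.04 6.01
clampframe mm [ -0.89  23.15 163.43] F x,y 0.38 6.46
clampframe mm [ -1.02  57.16 163.35] F x,y 0.14 -0.13
```

View pics/p3s.png

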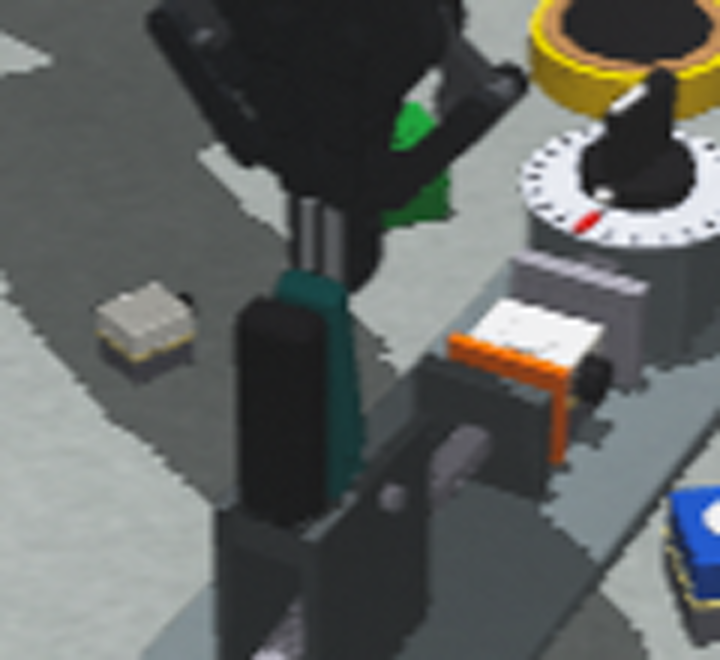

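The pad is close to the housing now, its right corner having gone from (545,390) to (570,375). On to stroke 3.

```bash
python3 -m inch '[[0,0,0,0,0.12,0,1],[0,0,0,0,0.1,0,1],[0,0,0,0,0.08,0,1],[0,0,0,0,0,0,1]]' >/dev/null; python3 st.py|tail -1
python3 -m inch '[[0,0,0,0,0.06,0,1],[0,0,0,0,0.06,0,1],[0,0,0,0,0,0,1]]' >/dev/null; python3 st.py|tail -1
python3 -m inch '[[0,0,0,0,0.08,0,1],[0,0,0,0,0.06,0,1],[0,0,0,0,0,0,1]]' >/dev/null; python3 st.py|tail -1
python3 -m inch '[[0,0,0,0,0.06,0,1],[0,0,0,0,0.06,0,1],[0,0,0,0,0,0,1]]' >/dev/null; python3 st.py|tail -1
python3 - <<'E'
from h import *
snap('scene','p4s',(290,215,380,290),8)
E
python3 -m inch '[[0,0,0,0,-0.32,0,1],[0,0,0,0,-0.36,0,1],[0,0,0,0,0,0,1],[0,0,0,0,0,0,1]]' >/dev/null; python3 st.py|tail -1
```

```text
clampframe mm [ -0.87  41.43 163.61] F x,y 0.95 5.51
clampframe mm [ -0.9   35.85 163.69] F x,y -0.45 7.21
clampframe mm [ -0.87  29.01 163.73] F x,y -1.02 6.04
clampframe mm [ -0.92  23.25 163.42] F x,y 0.92 6.98
clampframe mm [ -1.06  57.15 163.32] F x,y 0.93 0.35
```

View pics/p4s.png

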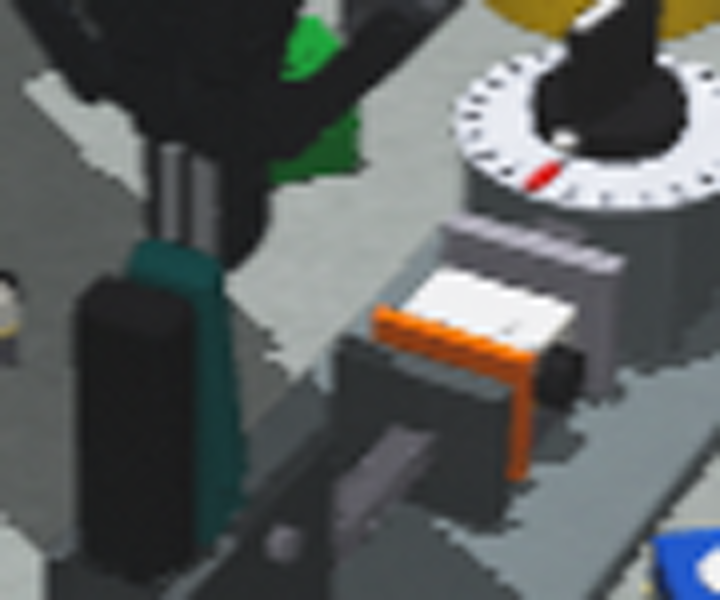

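```bash
cat > sc.py <<'E'
from h import *
e=np.array([-.28021,.95994,0]);O=np.array([.57587,-.07917,0]);xd=np.array([e[1],-e[0],0])
def Ysc(uv,z):
    p=onz('scene',uv,z)-O; return (1e3*p@xd).round(1),(1e3*p@e).round(1)
def crop(a,b,x0,y0,s): return (a/s+x0-.45,b/s+y0-.45)
E
python3 - <<'E'
from sc import *
for nm,p,z in (('pad tl',(372,310),.060),('pad tr front',(537,352),.060),('stop tl',(440,222),.061),('stop tr',(622,268),.061),('h far l',(445,268),.05),('h far r',(580,305),.05)):
    print(nm,Ysc(crop(*p,290,215,8),z))
for nm,p,z in (('P1 pad tr',(545,392),.06),('P1 h far r',(607,322),.05)):print(nm,Ysc(crop(*p,260,200,6),z))
E
```

```text
pad tl (np.float64(-25.5), np.float64(160.4))
pad tr front (np.float64(24.6), np.float64(164.8))
stop tl (np.float64(-28.5), np.float64(209.4))
stop tr (np.float64(28.3), np.float64(213.6))
h far l (np.float64(-23.4), np.float64(203.2))
h far r (np.float64(19.4), np.float64(205.3))
P1 pad tr (np.float64(23.0), np.float64(136.0))
P1 h far r (np.float64(17.7), np.float64(201.7))
```

```bash
python3 -m inch '[[0,0,0,0,0.12,0,1],[0,0,0,0,0.1,0,1],[0,0,0,0,0.08,0,1],[0,0,0,0,0,0,1]]' >/dev/null; python3 st.py|tail -1
python3 -m inch '[[0,0,0,0,0.06,0,1],[0,0,0,0,0,0,1],[0,0,0,0,0,0,1]]' >/dev/null; python3 st.py|tail -1
python3 -m inch '[[0,0,0,0,0.06,0,1],[0,0,0,0,0,0,1],[0,0,0,0,0,0,1]]' >/dev/null; python3 st.py|tail -1
python3 -m inch '[[0,0,0,0,0.06,0,1],[0,0,0,0,0,0,1],[0,0,0,0,0,0,1]]' >/dev/null; python3 st.py|tail -1
python3 -m inch '[[0,0,0,0,0.06,0,1],[0,0,0,0,0,0,1],[0,0,0,0,0,0,1]]' >/dev/null; python3 st.py|tail -1
python3 -m inch '[[0,0,0,0,0.04,0,1],[0,0,0,0,0,0,1],[0,0,0,0,0,0,1]]' >/dev/null; python3 st.py|tail -1
python3 - <<'E'
from h import *
snap('scene','p5s',(290,215,380,290),8)
E
```

```text
clampframe mm [ -0.9   41.53 163.61] F x,y 0.79 4.73
clampframe mm [ -0.9   38.85 163.69] F x,y 0.54 4.34
clampframe mm [ -0.89  36.07 163.71] F x,y 0.16 6.42
clampframe mm [ -0.91  33.33 163.8 ] F x,y 0.14 6.79
clampframe mm [ -0.88  30.62 163.82] F x,y 0.51 7.36
clampframe mm [ -0.89  28.89 163.79] F x,y -1.21 8.98
```

View pics/p5s.png

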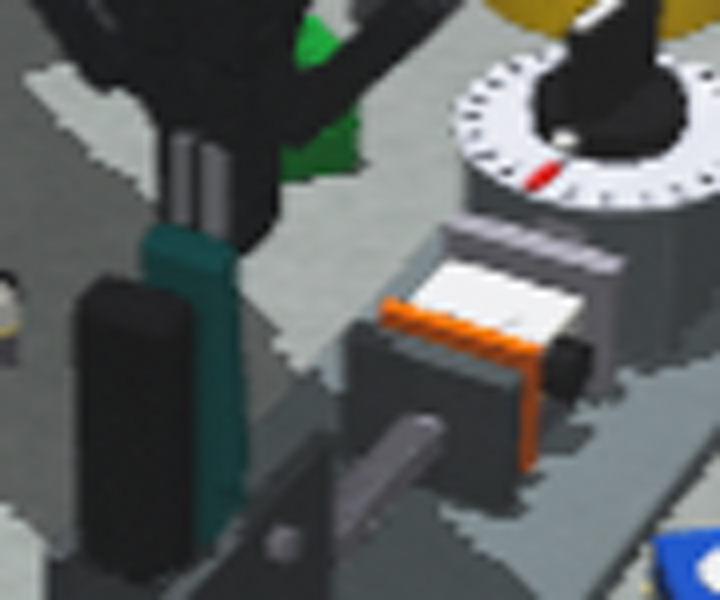

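```bash
cat > m.py <<'E'
from sc import *
import sys
# one scene picture: pad position (orange), force
def m(name):
    fs=[]
    s,_=axes(); 
    im=snap('scene',name,(300,225,380,285),9)
    hsv=cv2.cvtColor(im,cv2.COLOR_BGR2HSV); k=cv2.inRange(hsv,(4,150,90),(20,255,255)); k[:225]=0;k[290:]=0;k[:,:320]=0;k[:,375:]=0
    v,u=np.nonzero(k); p=s['tcp_pos']-O
    s2,_=axes()
    print(name,'t',s['clock'],'y',(1e3*p@e).round(2),'F',(s['wrist_force']@e).round(2),(s2['wrist_force']@e).round(2),'orange n',len(u),'cen',u.mean().round(2),v.mean().round(2),'maxu',u.max(),'minv',v.min(),'Ypad',Ysc((u.mean(),v.mean()),.05))
m(sys.argv[1])
E
python3 - <<'E'
import cv2,numpy as np
for f in('p4s','p5s','p3s','p2s'):
    im=cv2.imread(f'pics/{f}_raw.png');hsv=cv2.cvtColor(im,cv2.COLOR_BGR2HSV); k=cv2.inRange(hsv,(4,150,90),(20,255,255)); k[:225]=0;k[290:]=0;k[:,:320]=0;k[:,375:]=0
    v,u=np.nonzero(k);print(f,len(u),u.mean(),v.mean())
E
python3 m.py a1
python3 -m inch '[[0,0,0,0,0.04,0,1],[0,0,0,0,0,0,1]]' >/dev/null;python3 m.py a2
python3 -m inch '[[0,0,0,0,0.04,0,1],[0,0,0,0,0,0,1]]' >/dev/null;python3 m.py a3
```

```text
p4s 110 348.1545454545454 260.22727272727275
p5s 92 349.3369565217391 259.17391304347825
p3s 114 346.20175438596493 262.32456140350877
p2s 118 343.7118644067797 264.6949152542373
a1 t 16.9 y 28.88 F 8.97 8.2 orange n 91 cen 349.25 259.16 maxu 356 minv 252 Ypad (np.float64(5.1), np.float64(167.3))
a2 t 17.15 y 27.06 F 8.86 9.3 orange n 85 cen 349.15 259.11 maxu 356 minv 252 Ypad (np.float64(4.8), np.float64(167.4))
a3 t 17.4 y 25.25 F 10.3 9.68 orange n 80 cen 349.21 258.92 maxu 357 minv 252 Ypad (np.float64(4.6), np.float64(168.1))
```

View pics/a3.png

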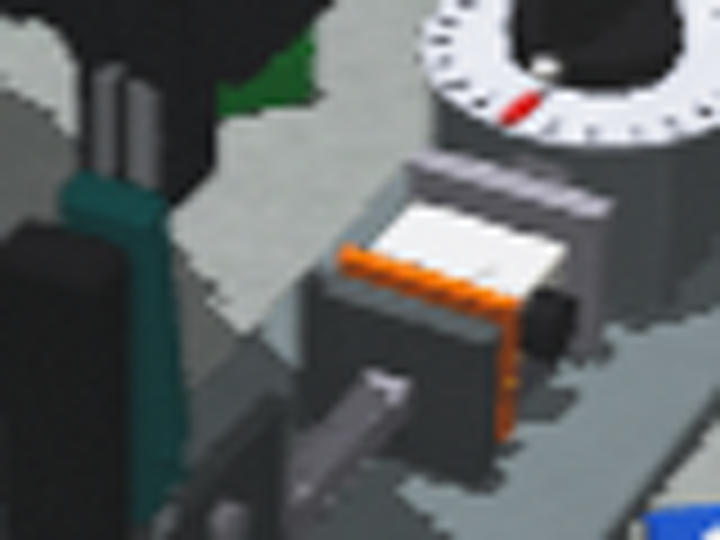

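The orange pad no longer moves (centroid 349.2,259) while the force climbs to about 10 N, so the housing is against the stop and the spring is compressing. The stroke is nearly used up, so I'll release and take a fifth stroke.

```bash
python3 -m inch '[[0,0,0,0,-0.2,0,1],[0,0,0,0,-0.2,0,1],[0,0,0,0,-0.26,0,1],[0,0,0,0,0,0,1]]' >/dev/null; python3 m.py b0
python3 -m inch '[[0,0,0,0,0.12,0,1],[0,0,0,0,0,0,1],[0,0,0,0,0,0,1]]' >/dev/null; python3 st.py|tail -1
python3 -m inch '[[0,0,0,0,0.06,0,1],[0,0,0,0,0,0,1]]' >/dev/null; python3 st.py|tail -1
python3 -m inch '[[0,0,0,0,0.04,0,1],[0,0,0,0,0,0,1]]' >/dev/null; python3 st.py|tail -1
python3 -m inch '[[0,0,0,0,0.04,0,1],[0,0,0,0,0,0,1]]' >/dev/null; python3 st.py|tail -1
python3 -m inch '[[0,0,0,0,0.04,0,1],[0,0,0,0,0,0,1]]' >/dev/null; python3 st.py|tail -1
```

```text
b0 t 17.85 y 57.82 F -0.46 0.11 orange n 96 cen 349.18 259.2 maxu 357 minv 253 Ypad (np.float64(5.0), np.float64(167.1))
clampframe mm [ -1.02  51.52 163.65] F x,y -0.4 6.97
clampframe mm [ -0.95  48.94 163.88] F x,y 0.13 7.5
clampframe mm [ -0.94  47.18 164.05] F x,y -1.25 8.64
clampframe mm [ -0.88  45.38 164.15] F x,y -0.07 10.17
clampframe mm [ -0.85  43.53 164.18] F x,y -1.55 9.71
```

```bash
for i in 1 2 3 4 5 6; do python3 m.py c$i; done; python3 st.py | tail -1
```

```text
c1 t 19.0 y 43.53 F 9.71 11.27 orange n 67 cen 348.91 258.34 maxu 357 minv 252 Ypad (np.float64(3.0), np.float64(169.8))
c2 t 19.05 y 43.54 F 11.27 10.7 orange n 66 cen 348.79 258.32 maxu 356 minv 252 Ypad (np.float64(2.7), np.float64(169.8))
c3 t 19.1 y 43.54 F 10.7 10.94 orange n 67 cen 348.91 258.34 maxu 357 minv 252 Ypad (np.float64(3.0), np.float64(169.8))
c4 t 19.15 y 43.57 F 10.94 10.59 orange n 66 cen 348.79 258.32 maxu 356 minv 252 Ypad (np.float64(2.7), np.float64(169.8))
c5 t 19.2 y 43.55 F 10.59 10.04 orange n 66 cen 348.79 258.32 maxu 356 minv 252 Ypad (np.float64(2.7), np.float64(169.8))
c6 t 19.25 y 43.56 F 10.04 11.05 orange n 66 cen 348.79 258.32 maxu 356 minv 252 Ypad (np.float64(2.7), np.float64(169.8))
clampframe mm [ -0.87  43.58 164.19] F x,y -0.3 11.05
```

View pics/c6.png

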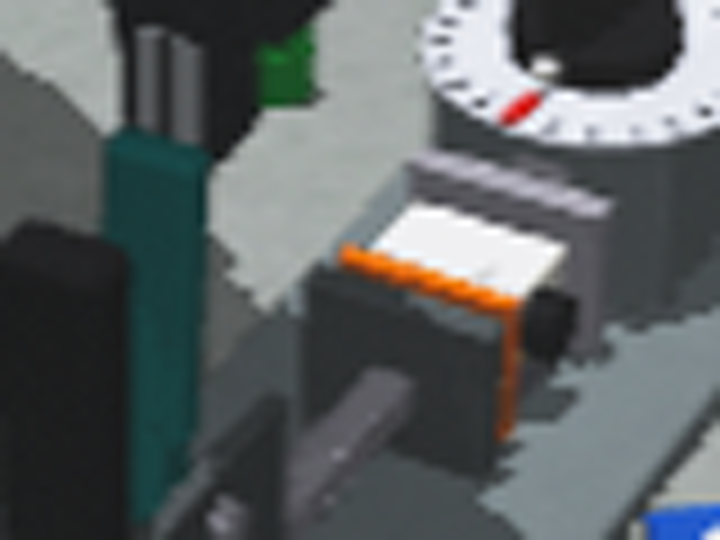

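View pics/b0.png

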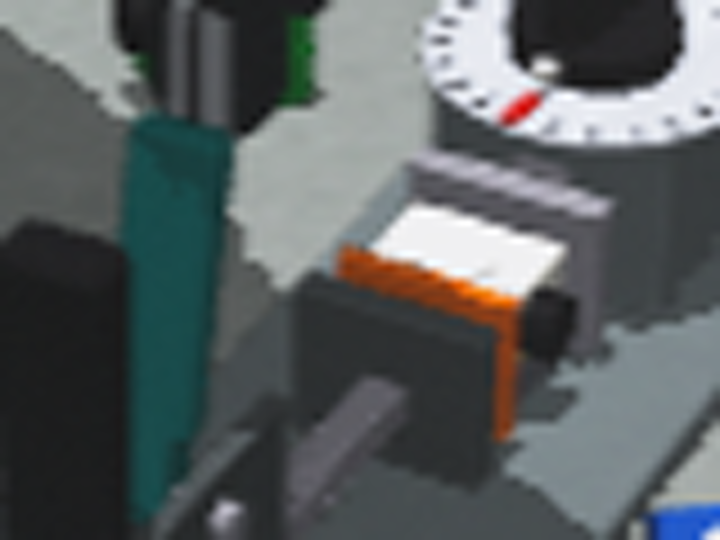

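```bash
python3 - <<'E'
from sc import *
for nm,p,z in (('pad tr',(522,303),.06),('h far l',(412,203),.05),('h far r',(567,247),.05),('stop tl',(408,163),.061),('stop tr',(610,212),.061)): print(nm,Ysc(crop(*p,300,225,9),z))
E
python3 -m inch '[[0,0,0,0,0,0,1],[0,0,0,0,0,0,1],[0,0,0,0,0,0,1],[0,0,0,0,0,0,1],[0,0,0,0,0,0,1],[0,0,0,0,0,0,1]]' >/dev/null; python3 st.py|tail -1
python3 m.py d1; python3 m.py d2
python3 - <<'E'
from h import *
snap('scene','full',(0,0,640,480),1)
E
```

```text
pad tr (np.float64(25.7), np.float64(166.9))
h far l (np.float64(-24.9), np.float64(206.9))
h far r (np.float64(19.3), np.float64(208.4))
stop tl (np.float64(-27.1), np.float64(208.4))
stop tr (np.float64(28.5), np.float64(213.4))
clampframe mm [ -0.86  43.58 164.17] F x,y -0.38 10.31
d1 t 19.9 y 43.58 F 10.31 10.82 orange n 67 cen 348.91 258.34 maxu 357 minv 252 Ypad (np.float64(3.0), np.float64(169.8))
d2 t 19.95 y 43.56 F 10.82 10.21 orange n 66 cen 348.79 258.32 maxu 356 minv 252 Ypad (np.float64(2.7), np.float64(169.8))
```

View pics/full.png

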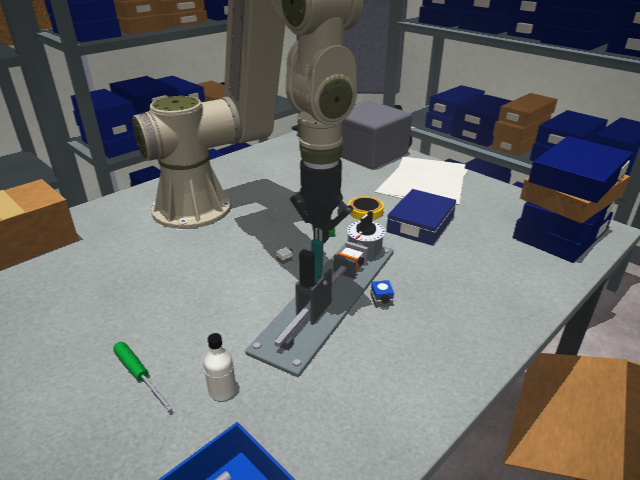

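The grip holds steady, and the bystanders are where they were: bottle (220,370), blue spare (382,290), tape (366,207). Handing in.

```bash
python3 -c "
from workcell import env
print(env.hand_in())"; python3 st.py|tail -1
```

```text
the job is handed in; nothing more can be done
None
the job is handed in; nothing more can be done
```

I turned the knob to the red mark and pumped the trigger until the housing was gripped. I handed in after about 20 s of the 72 s, with the trigger still held squeezed. `hand_in` gives no verdict.

- **Knob:** I turned it about 57° clockwise. The last pictures and the tool angle put the pointer within about 1–2° of the mark. The white strip on top of the bar read slightly further off, about -77° against -79° for the mark.
- **Trigger:** I made four nearly full strokes plus part of a fifth, pushing its +y side with closed fingers. In the fourth stroke the orange pad stopped moving while the force climbed, which shows the housing is against the stop.
- **Squeeze:** I estimate the spring is squeezed 6 to 7 mm of its 12 mm, so it is not at its end. The estimates disagreed somewhat:
  - Pad visible in the picture: about 6 mm.
  - Trigger angle: at most 7.4 mm.
  - Push force (about 10.5 N at the finger): about 7.5 mm.
- **Last checks:** Position, force and picture stayed steady over the last 0.9 s. The bystander objects looked to be where they started.

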